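# Load the colour filters onto the beam rail in sequence

## Robot

A 6-joint arm with a two-finger parallel gripper is mounted at the origin on the work surface. World frame = base frame: x ahead of the robot, y to its left, z up, the work surface at z = 0. Lengths are in m, angles in rad, forces in N, time in s.
With the tool pointing down it reaches from about 0.325 to 0.775 m from the base axis. Payload 9.3 kg.
Tool frame: the origin (TCP) lies midway between the tips of the shut fingers; the grasp point (between the pads) lies 19 mm behind it; z points along the fingers, y is the direction in which the jaws open and shut (so a half turn about z gives the same grasp; the last joint's range is limited). The gripper opens to 85 mm and grips with 20 to 120 N. Pads are 22 mm wide; open, the fingers measure 114 mm over their backs; the gripper's body (76 mm by 85 mm) begins 54 mm behind the grasp point. The pads swing forward as they close: fully open they stand 13 mm farther back than shut.
Start: joints at [0.953, 0.259, 0.021, 1.334, 0, 1.418], TCP at [0.247, 0.492, 0.231] pointing down, gripper open.
Joint ranges: [-3.04, 3.04], [-0.91, 1.82], [-1.04, 1.36], [-1.92, 1.95], [-1.52, 1.45], [-3.14, 3.14]. Speed limits (rad/s): [2.22, 2.22, 2.79, 3.14, 3.14, 3.14].

## Interface

Orientations are given as a unit quaternion [x, y, z, w].
In Python, from plant import manip gives the robot as it stands. The module is installed in compiled form; this text tells all that it offers. Calls block until the motion is done:
- manip.goto(position, orientation): joint-space move of the TCP to a pose.
- manip.move_straight(position, rot=None, speed=0.15, f_stop=None): straight line of the TCP; rot=None keeps the orientation; speed is the mean speed in m/s. With f_stop (N) it stops when the force on the tool has changed by that much, and returns True; else False.
- manip.goto_joints(angles): joint-space move.
- manip.gripper_open() and manip.gripper_close(f_grip=None): open the fingers fully, or close them until they stop; f_grip is the grip in N (None keeps the last).
- manip.pause(seconds).
- manip.solve_ik(position, orientation): joint angles nearest the present ones, or None.
- manip.get_obs(): the state.
- manip.get_image(name): name is "side" or "top" or "wrist"; returns a dict with "pixels" (480x640x3 uint8, red, green, blue), "vertical_fov" (degrees; the focal length in pixels is half the picture's height over the tangent of half this angle, whatever the lens; pixels are square), "cx", "cy" (the principal point, pixels), "R" (3x3) and "t" (3): a world point X has camera coordinates R X + t; the wrist camera has in their place "T_tool_cam" (4x4, takes a point from camera to tool coordinates, whose origin is the TCP and whose axes are the flange's). Camera axes: x right, y down, z forward; pixel columns grow to the right and rows downward; lengths in m; the calibration is good to about 2 mm. A picture is of the moment at which its call begins: read the wrist's pose just before it. There is no depth.
A pose or a line that the arm cannot do raises manip.Unreachable and nothing moves.
- manip.sign_off(): hands the job in, once; it reports no verdict.
The state is a dict: "clock": time; "qpos": joint angles; "qvel": joint speeds; "tau": joint torques, N m; "ee_pos": TCP position; "eef_rot": TCP orientation; "ft_force": force on the tool from outside, world axes, zero at the start; "moment": the same for the moment, N m; "gripper_width": finger opening in m.
Only numpy, scipy, OpenCV 4.12 (cv2) and the standard library are available. Lean on these libraries where they do the work, as an engineer would, in place of code of your own. Each camera call takes 0.05 s, during which the arm holds its last target.

## Task

Move the four colour filters from the storage rack to the beam rail, one upright in the middle of each white spot, with the glass facing along the rail. Keep their sequence, counted from the lamp: the filter farthest to the robot's own left on the rack goes on the spot next to the lamp, its neighbour on the following spot, and so on, so that the rightmost ends beside the black beam stop. Never tip a filter over, and leave the screwdriver, the white case and the jar where they are.

Things in the scene. Friction and masses are not known exactly. Their poses are not given: they have to be found in the camera images.
- filter_red: Loose red colour filter on a pedestal, 150 g (varies), 94 mm tall: black round base 40 mm across and 10 mm high, steel post 13 mm across, and on top a square red frame 36 mm wide (its x) by 14 mm thick (its y) by 36 mm high, from 58 to 94 mm above the base's underside, with a round red glass in it. Origin: centre of the underside; z up; y is the direction through the glass (at the start roughly along the rack).
- filter_yellow: Loose yellow colour filter on a pedestal, 150 g (varies), 94 mm tall: black round base 40 mm across and 10 mm high, steel post 13 mm across, and on top a square yellow frame 36 mm wide (its x) by 14 mm thick (its y) by 36 mm high, from 58 to 94 mm above the base's underside, with a round yellow glass in it. Origin: centre of the underside; z up; y is the direction through the glass (at the start roughly along the rack).
- filter_green: Loose green colour filter on a pedestal, 150 g (varies), 94 mm tall: black round base 40 mm across and 10 mm high, steel post 13 mm across, and on top a square green frame 36 mm wide (its x) by 14 mm thick (its y) by 36 mm high, from 58 to 94 mm above the base's underside, with a round green glass in it. Origin: centre of the underside; z up; y is the direction through the glass (at the start roughly along the rack).
- filter_blue: Loose blue colour filter on a pedestal, 150 g (varies), 94 mm tall: black round base 40 mm across and 10 mm high, steel post 13 mm across, and on top a square blue frame 36 mm wide (its x) by 14 mm thick (its y) by 36 mm high, from 58 to 94 mm above the base's underside, with a round blue glass in it. Origin: centre of the underside; z up; y is the direction through the glass (at the start roughly along the rack).
- place_red: Fixed grey place on the storage rack with a red tab at its robot side, where the red filter stands at the start; 56 x 60 x 6 mm, top 14 mm above the table. The four places lie in a row 72 mm apart in any order, along their own y (y points to the robot's left, within 12 degrees). Origin: centre of its underside.
- place_yellow: Fixed grey place on the storage rack with a yellow tab at its robot side, where the yellow filter stands at the start; 56 x 60 x 6 mm, top 14 mm above the table. The four places lie in a row 72 mm apart in any order, along their own y (y points to the robot's left, within 12 degrees). Origin: centre of its underside.
- place_green: Fixed grey place on the storage rack with a green tab at its robot side, where the green filter stands at the start; 56 x 60 x 6 mm, top 14 mm above the table. The four places lie in a row 72 mm apart in any order, along their own y (y points to the robot's left, within 12 degrees). Origin: centre of its underside.
- place_blue: Fixed grey place on the storage rack with a blue tab at its robot side, where the blue filter stands at the start; 56 x 60 x 6 mm, top 14 mm above the table. The four places lie in a row 72 mm apart in any order, along their own y (y points to the robot's left, within 12 degrees). Origin: centre of its underside.
- rail: Fixed black beam rail, 76 mm wide (x) by 460 mm long (y) by 12 mm high, roughly parallel to the rack and beyond it. On its top, on its centre line, four white round spots 60 mm across at y = +108, +36, -36 and -108 mm. Origin: centre of its underside; y along its length, to the robot's left, within 12 degrees. The lamp and the beam stop stand at its ends, 196 mm from its centre.
- lamp: Fixed lamp standing on one end of the rail (either end): round silver finned housing 58 mm across and 98 mm tall with an orange cap. Origin: centre of its underside. At the rail's other end stands the beam stop, a black square plate on a short post, 98 mm tall.
- driver: Bystander: loose screwdriver with black handle, 170 mm long, lying at the robot's right; origin under its middle.
- lens_case: Bystander: loose white flat case 75 x 55 x 22 mm at the robot's left; origin at the centre of its underside.
- jar: Bystander: loose amber jar with a white lid, 52 mm across, 60 mm tall, at the robot's left; origin at the centre of its underside.

How it is judged:
By the outcome, as a careful person would: the job done as asked, in the order asked, and still so for the second after the job is handed in, with the robot touching nothing.
It also fails if it takes over 104 s, if anything falls off the work surface, if the arm or the gripper's body presses on something with over 40 N, if the wrist force passes 120 N, or if a joint passes its speed limit or range.

## Working session

There is one attempt and no reset: what is moved stays moved. The work goes in short steps, each a Python script; the robot and the scene stay as the last script left them, time stands still between calls to the robot, and variables do not carry over. Pictures are saved under pics/ and viewed, and the job is handed in when it is done.

```bash
mkdir -p pics; ls; python3 - <<'E'
from plant import manip
import cv2,numpy as np
for n in ["top","side","wrist"]:
    o=manip.get_obs(); d=manip.get_image(n)
    cv2.imwrite(f"pics/{n}0.png",d["pixels"][:,:,::-1])
    np.savez(f"{n}0.npz",**d)
    print(n,{k:v for k,v in d.items() if k!="pixels"})
print(o)
E
```

```text
pics
top {'vertical_fov': 47.69810171889077, 'cx': 323.87238692236843, 'cy': 239.74161787375925, 'R': array([[ 1.79704757e-02, -9.99836565e-01,  1.97612531e-03],
       [-9.92629157e-01, -1.80777827e-02, -1.19835511e-01],
       [ 1.19851650e-01,  1.91941540e-04, -9.92791793e-01]]), 't': array([1.00783329e-03, 5.40908842e-01, 1.31397437e+00])}
side {'vertical_fov': 55.52980450313301, 'cx': 318.72188983300765, 'cy': 235.1149761265909, 'R': array([[ 0.71222894, -0.70173118, -0.01741523],
       [-0.41059068, -0.39635364, -0.82116934],
       [ 0.56933754,  0.5920111 , -0.57041881]]), 't': array([-0.39416627,  0.2615261 ,  0.70261787])}
wrist {'vertical_fov': 71.69537719967467, 'cx': 312.47750181729884, 'cy': 239.10897851387807, 'T_tool_cam': array([[-7.57841376e-04, -9.58956202e-01, -2.83553218e-01,
         7.24058163e-02],
       [ 9.99999378e-01, -9.58618773e-04,  5.69319983e-04,
        -2.21916832e-03],
       [-8.17772367e-04, -2.83552610e-01,  9.58956333e-01,
        -1.42270804e-01],
       [ 0.00000000e+00,  0.00000000e+00,  0.00000000e+00,
         1.00000000e+00]])}
{'clock': 0.1, 'qpos': array([9.53405874e-01, 2.59183268e-01, 2.08784217e-02, 1.33371065e+00,
       6.66099567e-06, 1.41821093e+00]), 'qvel': array([ 0.00077849, -0.00086945,  0.0006831 , -0.00039226,  0.00054482,
       -0.00174105]), 'tau': array([ 4.23640027e-03, -5.56692696e+01,  3.45070553e+01,  1.16110977e-02,
       -2.09535833e-04, -7.78916611e-07]), 'ee_pos': array([0.24639616, 0.49146108, 0.23071693]), 'eef_rot': array([ 2.30316083e-01,  9.73115682e-01, -5.63712347e-04, -2.32014267e-04]), 'ft_force': array([-1.04667325,  0.1804386 , -0.21421464]), 'moment': array([ 0.00939374, -0.01171299,  0.00239291]), 'gripper_width': 0.08561377280325057}
```

View pics/top0.png

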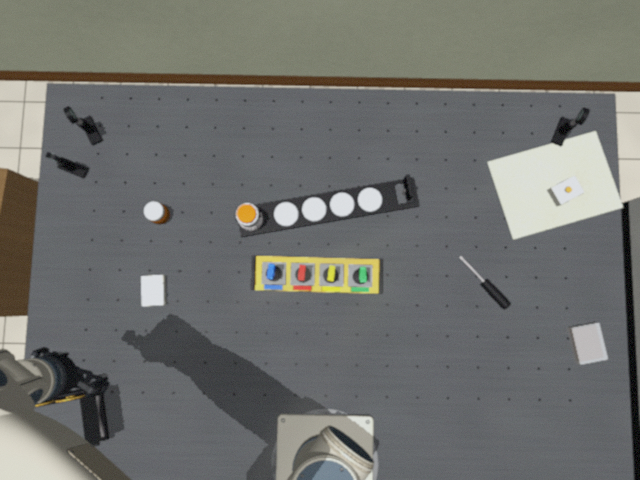

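View pics/side0.png

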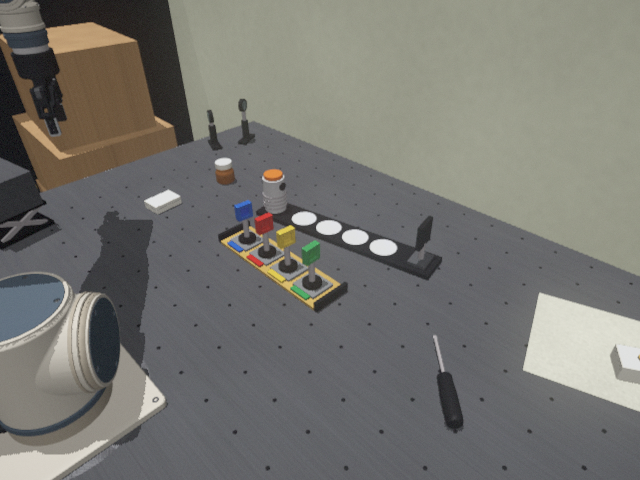

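The lamp is at the left end of the rail (pixel 247,215). On the rack, from left to right, I see blue, red, yellow and green at about x=272–363, y=273. The spots are at (286,214), (314,209), (342,204) and (370,199). So blue goes next to the lamp, then red, yellow and green. Next I'll measure positions.

```bash
cat > h.py <<'E'
import numpy as np,cv2
from scipy.spatial.transform import Rotation as Ro
def cam(d,obs=None):
    f=240/np.tan(np.radians(float(d["vertical_fov"]))/2)
    K=np.array([[f,0,float(d["cx"])],[0,f,float(d["cy"])],[0,0,1]])
    if "R" in d: R,t=np.array(d["R"]),np.array(d["t"])
    else:
        T=np.eye(4);T[:3,:3]=Ro.from_quat(obs["eef_rot"]).as_matrix();T[:3,3]=obs["ee_pos"]
        M=np.linalg.inv(T@np.array(d["T_tool_cam"]));R,t=M[:3,:3],M[:3,3]
    return K,R,t
def back(c,uv,z):
    K,R,t=c;uv=np.atleast_2d(uv).astype(float)
    r=(R.T@np.linalg.inv(K)@np.c_[uv,np.ones(len(uv))].T).T
    o=-R.T@t
    return o+r*((z-o[2])/r[:,2])[:,None]
def proj(c,X):
    K,R,t=c;p=(K@(R@np.atleast_2d(X).T+t[:,None])).T
    return p[:,:2]/p[:,2:]
def blobs(m,amin,amax=1e9):
    n,l,s,ce=cv2.connectedComponentsWithStats(m.astype(np.uint8))
    return [(ce[i],s[i]) for i in range(1,n) if amin<=s[i,4]<=amax]
def masks(px):
    h=cv2.cvtColor(np.ascontiguousarray(px),cv2.COLOR_RGB2HSV).astype(int)
    H,S,V=h[...,0],h[...,1],h[...,2]
    sat=(S>140)&(V>60)
    return dict(white=(S<40)&(V>190),red=sat&((H<6)|(H>172)),yellow=sat&(H>24)&(H<34),green=sat&(H>45)&(H<80),blue=sat&(H>95)&(H<125),orange=sat&(H>=6)&(H<=18))
def quat(yaw):  # tool down, tool y axis along world direction yaw
    y=np.array([np.cos(yaw),np.sin(yaw),0]);z=np.array([0,0,-1.]);x=np.cross(y,z)
    return Ro.from_matrix(np.c_[x,y,z]).as_quat()
E
python3 - <<'E'
from h import *
for n in ["top","side"]:
    d=dict(np.load(f"{n}0.npz"));c=cam(d);m=masks(d["pixels"])
    print(n)
    for k in m:
        z={"white":.012,"orange":.11}.get(k,.108)
        for ce,s in blobs(m[k],25,1500): print(k,ce.round(1),s[4],back(c,ce,z)[0].round(4))
E
```

```text
top
white [11.7 90.3] 466 [0.9202 0.83   0.012 ]
white [35.4 90.9] 364 [0.9195 0.7681 0.012 ]
white [627.9 101.9] 440 [ 0.9187 -0.7734  0.012 ]
white [ 10.1 123.7] 942 [0.8304 0.8262 0.012 ]
white [ 32.6 124.6] 853 [0.829 0.768 0.012]
white [628.5 135.1] 971 [ 0.8296 -0.7704  0.012 ]
white [  9.  158.4] 368 [0.7385 0.8211 0.012 ]
white [ 29.6 162.2] 540 [0.7294 0.7674 0.012 ]
white [369.4 199.1] 423 [ 0.6494 -0.1031  0.012 ]
white [341.6 204. ] 424 [ 0.6356 -0.0325  0.012 ]
white [313.6 208.7] 424 [0.622  0.0383 0.012 ]
white [152.8 210.4] 267 [0.6103 0.4455 0.012 ]
white [285.6 213.6] 429 [0.6083 0.109  0.012 ]
white [243.3 222.3] 30 [0.584  0.2153 0.012 ]
white [151.7 289.9] 650 [0.4097 0.437  0.012 ]
white [  1.2 327.7] 83 [0.3103 0.8028 0.012 ]
white [ 15.4 329. ] 528 [0.3076 0.7675 0.012 ]
white [598.  347.2] 179 [ 0.2892 -0.6687  0.012 ]
white [ 15.8 349.7] 216 [0.2576 0.7623 0.012 ]
white [363.5 422.7] 227 [ 0.099 -0.093  0.012]
white [347. 458.] 295 [ 0.0163 -0.0543  0.012 ]
white [342.5 466.1] 82 [-0.0025 -0.0438  0.012 ]
white [369.  476.7] 31 [-0.0258 -0.1074  0.012 ]
red 
[... 525 characters left out ...]
27.2] 274 [0.6221 0.0373 0.012 ]
white [354.7 236.8] 304 [ 0.6357 -0.0334  0.012 ]
white [382.7 247. ] 332 [ 0.6495 -0.1038  0.012 ]
white [ 42.6 317. ] 238 [0.0423 0.209  0.012 ]
white [ 68.5 331.8] 711 [0.0622 0.1361 0.012 ]
white [ 87.9 322. ] 93 [0.0965 0.1355 0.012 ]
white [ 11.6 345.1] 53 [-0.0194  0.1752  0.012 ]
white [150.2 398.2] 472 [ 0.0987 -0.0953  0.012 ]
red [263.8 222.9] 292 [0.4413 0.0408 0.108 ]
red [254.7 260.1] 80 [ 0.353  -0.0427  0.108 ]
yellow [285.4 229.7] 74 [ 0.4555 -0.0089  0.108 ]
yellow [275.9 274.8] 81 [ 0.353  -0.1013  0.108 ]
blue [243.2 210. ] 244 [0.4424 0.1109 0.108 ]
blue [235. 246.] 65 [0.3539 0.0181 0.108 ]
orange [272.6 174.4] 158 [0.5873 0.1881 0.11  ]
```

The two cameras agree on the spots to within 1 mm. Next, the wrist camera over the rack.

```bash
python3 - <<'E'
from plant import manip
from h import *
for y in (0,np.pi):
  for X in ([.45,.06,.27],[.45,.132,.075],[.45,-.08,.075],[.609,.109,.08],[.65,-.103,.08]):
    a=y+ (0.19 if X[0]>.5 else 0)
    q=manip.solve_ik(X,quat(a)); print(y,X,None if q is None else np.round(q,2))
E
```

```text
0 [0.45, 0.06, 0.27] [-0.05  0.08 -0.1   1.39  0.    1.52]
0 [0.45, 0.132, 0.075] [ 0.11  0.23 -0.45  0.9   0.    1.68]
0 [0.45, -0.08, 0.075] [-0.36  0.21 -0.47  0.89  0.    1.21]
0 [0.609, 0.109, 0.08] [ 0.04  0.45 -0.08  1.04  0.    1.42]
0 [0.65, -0.103, 0.08] [-0.28  0.51  0.03  1.08  0.    1.1 ]
3.141592653589793 [0.45, 0.06, 0.27] [-0.05  0.08 -0.1   1.39  0.   -1.62]
3.141592653589793 [0.45, 0.132, 0.075] [ 0.11  0.23 -0.45  0.9   0.   -1.46]
3.141592653589793 [0.45, -0.08, 0.075] [-0.36  0.21 -0.47  0.89  0.   -1.93]
3.141592653589793 [0.609, 0.109, 0.08] [ 0.04  0.45 -0.08  1.04  0.   -1.72]
3.141592653589793 [0.65, -0.103, 0.08] [-0.28  0.51  0.03  1.08  0.   -2.05]
```

```bash
python3 - <<'E'
from plant import manip
from h import *
manip.goto([.45,.04,.27],quat(0)); manip.pause(.3)
o=manip.get_obs(); d=manip.get_image("wrist")
print(o["clock"],o["ee_pos"],o["qvel"].round(3),o["ft_force"])
cv2.imwrite("pics/w1.png",d["pixels"][:,:,::-1]); np.savez("w1.npz",ee_pos=o["ee_pos"],eef_rot=o["eef_rot"],**d)
E
```

```text
2.2583 [0.4499891  0.04044253 0.26992318] [-0.004  0.002  0.001  0.     0.     0.001] [-0.09699317  0.1291942  -0.83938447]
```

View pics/w1.png

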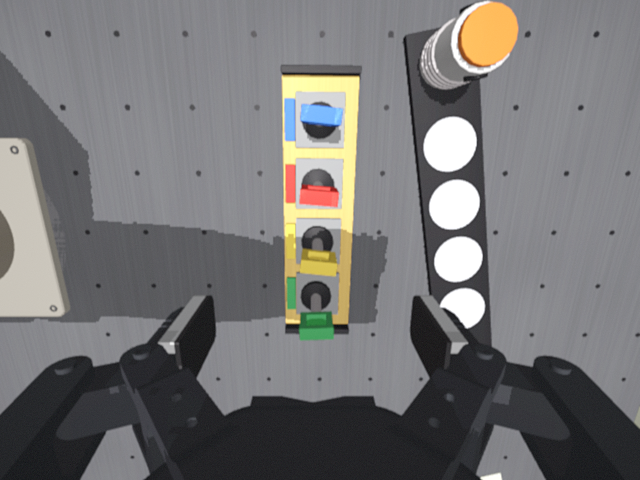

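```bash
cat >> h.py <<'E'
from scipy.optimize import minimize
BOX=np.array([[x,y,z] for x in(-.018,.018) for y in(-.007,.007) for z in(.058,.094)])
def sil(c,P,ss=4):
    p=proj(c,P);h=cv2.convexHull(p.astype(np.float32))[:,0]
    m=np.zeros((480,640),np.uint8)
    cv2.fillConvexPoly(m,np.round(h*16).astype(np.int32),1,cv2.LINE_AA if False else 8,4)
    return m.astype(bool)
def pose(x,y,yaw,z0,P=BOX):
    c,s=np.cos(yaw),np.sin(yaw);R=np.array([[c,-s,0],[s,c,0],[0,0,1]])
    return P@R.T+[x,y,z0]
def fit(views,x0,z0):
    """views: list of (cam,mask) ; blurred-IoU fit"""
    bl=[cv2.GaussianBlur(m.astype(np.float32),(0,0),1.0) for _,m in views]
    def cost(p):
        e=0
        for (c,m),b in zip(views,bl):
            s=cv2.GaussianBlur(sil(c,pose(p[0]/1e3,p[1]/1e3,np.radians(p[2]),z0)).astype(np.float32),(0,0),1.0)
            e+=np.abs(s-b).sum()/m.sum()
        return e
    best=None
    s=np.array(x0,float)
    for k in range(3):
        r=minimize(cost,s,method="Nelder-Mead",options=dict(initial_simplex=s+np.array([[0,0,0],[6,0,0],[0,6,0],[0,0,8]])/(k+1),xatol=.02,fatol=1e-4,maxiter=150))
        s=r.x
    return s,r.fun
def headmask(px,col,guess):
    h=cv2.cvtColor(np.ascontiguousarray(px),cv2.COLOR_RGB2HSV).astype(int);H,S,V=h[...,0],h[...,1],h[...,2]
    r={"red":(H<7)|(H>172),"yellow":(H>22)&(H<34)&(S>175),"green":(H>45)&(H<85),"blue":(H>95)&(H<125)}[col]
    m=(r&(S>110)&(V>40)).astype(np.uint8)
    n,l,st,ce=cv2.connectedComponentsWithStats(m)
    i=min((i for i in range(1,n) if st[i,4]>40),key=lambda i:np.hypot(*(ce[i]-guess)))
    mm=(l==i).astype(np.uint8)
    cs,_=cv2.findContours(mm,cv2.RETR_EXTERNAL,cv2.CHAIN_APPROX_NONE)
    cv2.drawContours(mm,cs,-1,1,-1)
    return mm.astype(bool)
E
cat > rackfit.py <<'E'
from h import *
w=dict(np.load("w1.npz"));cw=cam(w,w)
s=dict(np.load("side0.npz"));cs=cam(s);t=dict(np.load("top0.npz"));ct=cam(t)
vis=w["pixels"].copy();vs=s["pixels"].copy()
for i,col in enumerate(["blue","red","yellow","green"]):
    X0=np.array([.453,.133-.072*i,.09])
    print(col)
    vw=[];
    for nm,d,c in (("w",w,cw),("s",s,cs),("t",t,ct)):
        m=headmask(d["pixels"],col,proj(c,X0)[0])
        f=fit([(c,m)],[X0[0]*1e3,X0[1]*1e3,0],.014)
        print(nm,m.sum(),f[0].round(2),round(f[1],3))
        if nm!="t": vw.append((c,m))
    f=fit(vw,[X0[0]*1e3,X0[1]*1e3,0],.014);print("all",f[0].round(2),round(f[1],3))
    p=f[0]
    for img,c in((vis,cw),(vs,cs)):
        b=pose(p[0]/1e3,p[1]/1e3,np.radians(p[2]),.014)
        h=cv2.convexHull(proj(c,b).astype(np.float32)).astype(np.int32);cv2.polylines(img,[h],True,(255,0,255),1)
        a=np.linspace(0,2*np.pi,60);cc=proj(c,np.c_[p[0]/1e3+.02*np.cos(a),p[1]/1e3+.02*np.sin(a),0*a+.024]).round().astype(np.int32);cv2.polylines(img,[cc],True,(255,255,255),1)
out=np.hstack([cv2.resize(vis[60:360,240:380],None,fx=2,fy=2),cv2.resize(vs[180:330,200:360],(640,600))])
cv2.imwrite("pics/fit1.png",cv2.resize(out,(800,520))[:,:,::-1])
E
python3 rackfit.py
```

```text
blue
w 776 [457.01 132.76  -6.06] 0.123
s 287 [4.5784e+02 1.3491e+02 3.0000e-01] 0.146
t 116 [457.4  133.73  -3.05] 0.211
all [457.1  132.77  -3.38] 0.321
red
w 726 [455.04  61.    -2.88] 0.139
s 315 [457.27  63.19   8.38] 0.103
t 107 [456.34  62.05  -4.17] 0.159
all [455.05  61.12  -1.89] 0.306
yellowTraceback (most recent call last):
  File "rackfit.py", line 10, in <module>
    m=headmask(d["pixels"],col,proj(c,X0)[0])
  File "h.py", line 60, in headmask
    i=min((i for i in range(1,n) if st[i,4]>40),key=lambda i:np.hypot(*(ce[i]-guess)))
ValueError: min() iterable argument is empty
```

```bash
python3 - <<'E'
from h import *
w=dict(np.load("w1.npz"));h=cv2.cvtColor(w["pixels"],cv2.COLOR_RGB2HSV)
print("head",h[254:274:4,306:334:9].tolist());print("board",h[215,286:290].tolist(),h[250,346:352].tolist())
s=dict(np.load("side0.npz"));h=cv2.cvtColor(s["pixels"],cv2.COLOR_RGB2HSV)
print(h[230:246:4,280:294:5].tolist())
E
sed -i 's/(H>22)&(H<34)&(S>175)/(H>22)\&(H<34)\&(S>YS)/; s/^BOX=/YS=150\nBOX=/' h.py; python3 rackfit.py | tail -12
```

```text
head [[[24, 166, 144], [25, 154, 218], [25, 154, 218], [24, 180, 146]], [[25, 165, 144], [24, 172, 175], [24, 170, 185], [24, 171, 146]], [[25, 153, 219], [25, 156, 214], [25, 161, 192], [24, 169, 164]], [[25, 156, 216], [25, 154, 217], [25, 153, 216], [25, 154, 217]], [[25, 157, 215], [25, 152, 216], [25, 156, 216], [25, 154, 217]]]
board [[27, 94, 255], [27, 95, 255], [27, 95, 255], [27, 94, 255]] [[21, 126, 205], [22, 124, 203], [21, 127, 203], [22, 124, 205], [21, 127, 203], [19, 100, 150]]
[[[25, 155, 217], [25, 155, 222], [24, 155, 170]], [[28, 149, 203], [24, 149, 137], [23, 149, 140]], [[23, 149, 135], [23, 144, 140], [23, 147, 146]], [[23, 153, 142], [23, 155, 151], [24, 156, 157]]]
t 107 [456.34  62.05  -4.17] 0.159
all [455.05  61.12  -1.89] 0.306
yellow
w 775 [ 4.5409e+02 -8.3400e+00  8.0000e-02] 0.194
s 79 [446.82 -15.64  49.95] 2.199
t 89 [450.68  -6.78   0.55] 0.326
all [451.19  -9.16  44.82] 2.906
green
w 867 [ 4.5245e+02 -8.0570e+01  4.0000e-01] 0.166
s 83 [462.96 -73.24  48.05] 2.375
t 109 [452.25 -81.38   3.77] 0.229
all [451.52 -83.55  45.7 ] 2.793
```

```bash
cat > act.py <<'E'
from plant import manip
from h import *
F=dict(blue=(.4571,.1332,-4),red=(.4554,.0614,-3),yellow=(.454,-.0083,0),green=(.4524,-.0806,.5))
S=[(.6086,.1086),(.6221,.0378),(.6357,-.0330),(.6495,-.1035)]
A=np.arctan2(-(S[0][0]-S[3][0]),S[0][1]-S[3][1])
ZG=.070
def wshot(tag):
    manip.pause(.15)
    o=manip.get_obs(); d=manip.get_image("wrist")
    cv2.imwrite(f"pics/{tag}.png",d["pixels"][:,:,::-1]); np.savez(f"{tag}.npz",ee_pos=o["ee_pos"],eef_rot=o["eef_rot"],**d)
def pick(col):
    x,y,a=F[col];q=quat(np.radians(a))
    manip.goto([x,y,.15],q)
    manip.move_straight([x,y,ZG],speed=.12)
    manip.gripper_close(45)
    o=manip.get_obs();print("closed",o["gripper_width"],o["ee_pos"].round(4),o["ft_force"].round(2))
    manip.move_straight([x,y,ZG+.12],speed=.15)
    o=manip.get_obs();print("lifted",o["gripper_width"],o["ft_force"].round(2),o["clock"])
E
python3 - <<'E'
from act import *
print(np.degrees(A))
pick("blue"); wshot("hb")
E
```

```text
10.914580183008804
closed 0.03542165052079135 [0.4573 0.1333 0.0705] [-0.78 -0.04  5.38]
lifted 0.03568010202721375 [ 0.66  0.08 -2.74] 5.25
```

View pics/hb.png

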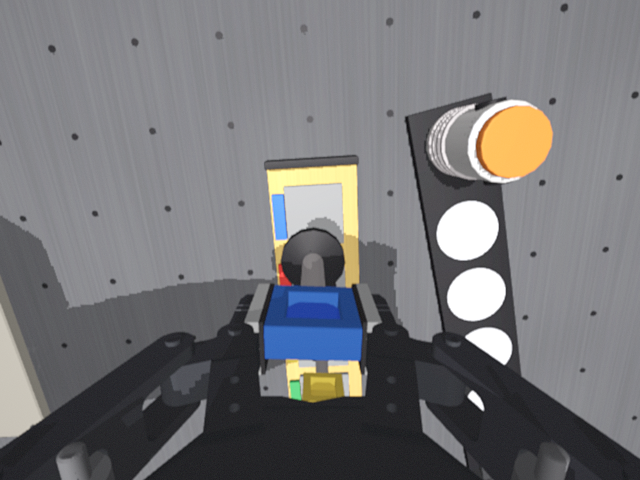

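```bash
cat >> h.py <<'E'
def inhand(tag,col,zg,zbase0=.014,draw=True):
    d=dict(np.load(tag+".npz"));c=cam(d,d);px=d["pixels"];ee=d["ee_pos"];Rm=Ro.from_quat(d["eef_rot"]).as_matrix()
    yaw=np.arctan2(Rm[1,1],Rm[0,1]);z0=ee[2]-zg+zbase0
    V=px.max(2)
    g=proj(c,[ee[0],ee[1],z0+.01])[0]
    a=np.linspace(0,2*np.pi,48)
    ring=np.r_[np.c_[.02*np.cos(a),.02*np.sin(a),0*a],np.c_[.02*np.cos(a),.02*np.sin(a),0*a+.01]]
    head=sil(c,pose(ee[0],ee[1],yaw,z0)); head=cv2.dilate(head.astype(np.uint8),np.ones((25,45)))>0
    head[int(proj(c,pose(ee[0],ee[1],yaw,z0))[:,1].min())-4:]=True
    dark=(V<45)&~head
    yy,xx=np.mgrid[:480,:640]; dark&=np.hypot(xx-g[0],yy-g[1])<50
    val=~head&(np.hypot(xx-g[0],yy-g[1])<50)
    b=cv2.GaussianBlur(dark.astype(np.float32),(0,0),1)
    def cost(p):
        s=cv2.GaussianBlur(sil(c,ring+[ee[0]+p[0]/1e3,ee[1]+p[1]/1e3,z0]).astype(np.float32),(0,0),1)
        return (np.abs(s-b)*val).sum()/dark.sum()
    s=np.zeros(2)
    for k in range(3):
        r=minimize(cost,s,method="Nelder-Mead",options=dict(initial_simplex=s+np.array([[0,0],[4,0],[0,4]])/(k+1),xatol=.02,fatol=1e-4));s=r.x
    off=Rm[:2,:2].T@s  # tool frame x,y offset mm
    if draw:
        im=px.copy()
        h=cv2.convexHull(proj(c,ring+[ee[0]+s[0]/1e3,ee[1]+s[1]/1e3,z0]).astype(np.float32)).astype(np.int32);cv2.polylines(im,[h],True,(255,0,255),1)
        hd=cv2.convexHull(proj(c,pose(ee[0]+s[0]/1e3,ee[1]+s[1]/1e3,yaw,z0)).astype(np.float32)).astype(np.int32);cv2.polylines(im,[hd],True,(0,255,0),1)
        cv2.imwrite(f"pics/{tag}_fit.png",cv2.resize(im[200:400,200:440],None,fx=3,fy=3)[:,:,::-1])
    return off,r.fun,dark.sum()
E
python3 - <<'E'
from h import *
print(inhand("hb","blue",.0705))
E
```

```text
(array([-27.78717182,  11.789375  ]), np.float64(0.8949121874432231), np.int64(344))
```

View pics/hb_fit.png

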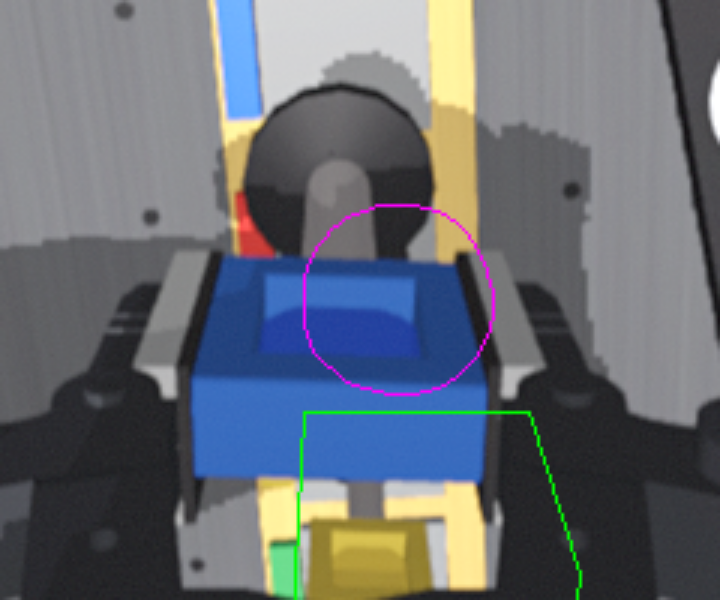

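```bash
cat >> h.py <<'E'
from scipy.optimize import least_squares
def inhand2(tag,L,Rr,T,zg,zbase0=.014):
    """extents of base silhouette in full-image pixels -> filter offset in tool x,y (mm)"""
    d=dict(np.load(tag+".npz"));c=cam(d,d);px=d["pixels"];ee=d["ee_pos"];Rm=Ro.from_quat(d["eef_rot"]).as_matrix()
    yaw=np.arctan2(Rm[1,1],Rm[0,1]);z0=ee[2]-zg+zbase0
    a=np.linspace(0,2*np.pi,200)
    ring=np.r_[np.c_[.02*np.cos(a),.02*np.sin(a),0*a],np.c_[.02*np.cos(a),.02*np.sin(a),0*a+.01]]
    def f(p):
        q=proj(c,ring+[ee[0]+p[0]/1e3,ee[1]+p[1]/1e3,z0]);return [q[:,0].min()-L,q[:,0].max()-Rr,q[:,1].min()-T]
    r=least_squares(f,[0,0]);s=r.x
    im=cv2.resize(px[200:400,200:440],None,fx=3,fy=3)
    for P,col in((ring,(255,0,255)),(pose(0,0,yaw,0),(0,255,0))):
        h=cv2.convexHull(proj(c,P+[ee[0]+s[0]/1e3,ee[1]+s[1]/1e3,z0]).astype(np.float32))
        cv2.polylines(im,[np.round((h-[200,200])*3).astype(np.int32)],True,col,1)
    cv2.imwrite(f"pics/{tag}_fit2.png",im[:,:,::-1])
    return Rm[:2,:2].T@s,np.round(r.fun,2)
E
python3 - <<'E'
from h import *
print(inhand2("hb",281.7,344.3,228.3,.0705))
E
```

```text
(array([-1.50261954, -0.79074786]), array([-1.7,  1.7,  0.1]))
```

View pics/hb_fit2.png

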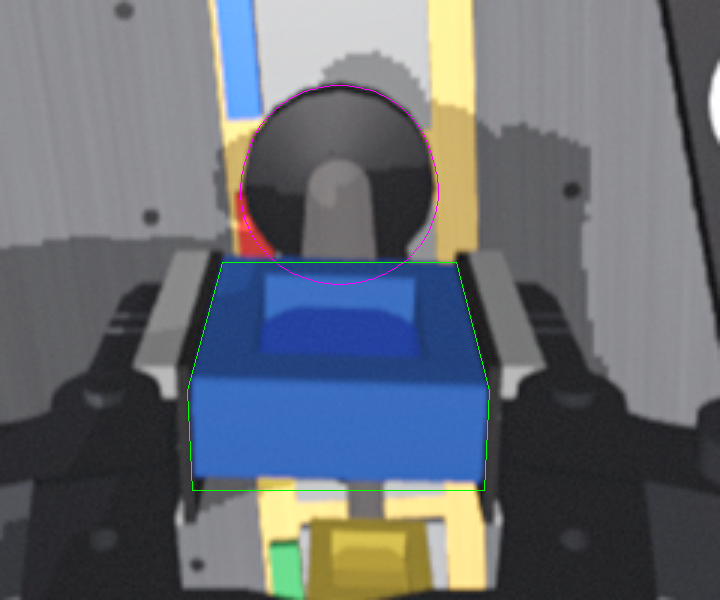

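Blue is held straight, and its base is centred in the grip to within about 1 mm. Next I'll place it on spot 1.

```bash
cat >> act.py <<'E'
def place(i,dx=0,dy=0,zg=.0705):
    x,y=S[i][0]+dx,S[i][1]+dy;q=quat(A)
    manip.move_straight([x,y,zg+.09],rot=q,speed=.2)
    manip.move_straight([x,y,zg+.004],speed=.12)
    hit=manip.move_straight([x,y,zg-.003],speed=.02,f_stop=4)
    o=manip.get_obs();print("down",hit,o["ee_pos"].round(4),o["ft_force"].round(2))
    manip.gripper_open(); manip.pause(.1)
    manip.move_straight([x,y,.18],speed=.15)
    print("clock",manip.get_obs()["clock"])
def shots(tag):
    for n in ("top","side"):
        d=manip.get_image(n);cv2.imwrite(f"pics/{n}_{tag}.png",d["pixels"][:,:,::-1]);np.savez(f"{n}_{tag}.npz",**d)
E
python3 - <<'E'
from act import *
place(0)
manip.goto([.45,.0614,.27],quat(0)); wshot("w2"); shots("2"); print(manip.get_obs()["clock"])
im=cv2.imread("pics/w2.png")[50:400,260:560]
cv2.imwrite("pics/c2.png",np.hstack([cv2.resize(im,(514,600)),cv2.resize(cv2.imread("pics/side_2.png")[150:290,220:290+0],(286,600))]))
E
```

```text
down True [0.6089 0.1086 0.0685] [-1.18 -0.11  5.36]
clock 9.1667
10.2417
```

View pics/c2.png

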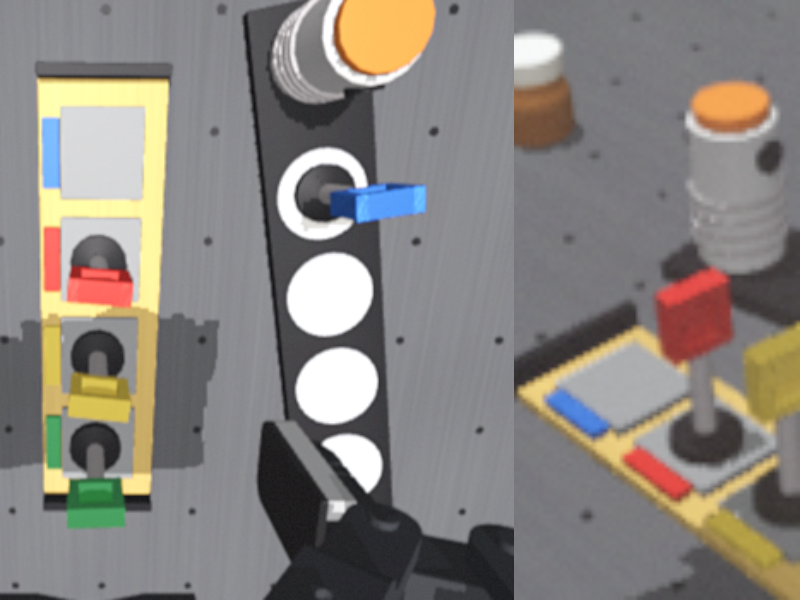

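View pics/side_2.png

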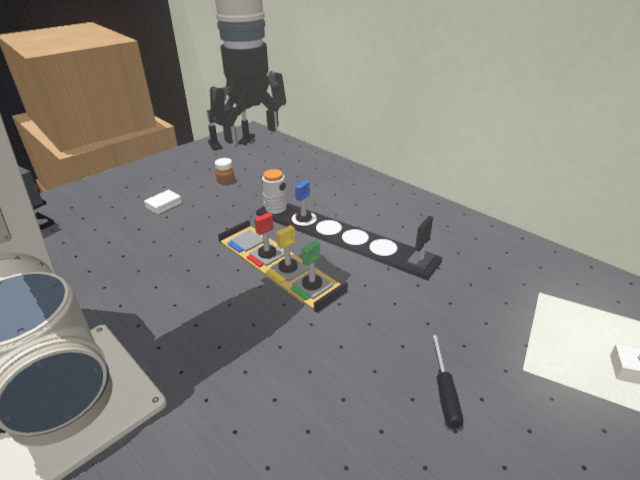

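```bash
cat > chk.py <<'E'
from h import *
def overlay(npz,out,items,zb,crop,k,lines=True):
    """items: list (x,y,yawdeg); draws base hull, head hull at base z zb, and spot ring 30mm at zb"""
    d=dict(np.load(npz+".npz"));c=cam(d,d if "ee_pos" in d else None);y0,y1,x0,x1=crop
    im=cv2.resize(d["pixels"][y0:y1,x0:x1],None,fx=k,fy=k,interpolation=cv2.INTER_CUBIC)
    a=np.linspace(0,2*np.pi,100)
    ci=lambda r,z:np.c_[r*np.cos(a),r*np.sin(a),0*a+z]
    for x,y,w in items:
        for P,col in((ci(.03,0),(0,255,255)),(np.r_[ci(.02,0),ci(.02,.01)],(255,0,255)),(pose(0,0,np.radians(w),0),(0,255,0))):
            h=cv2.convexHull(proj(c,P+[x,y,zb]).astype(np.float32))
            cv2.polylines(im,[np.round((h-[x0,y0]+.5)*k*16).astype(np.int32)],True,col,1,cv2.LINE_AA,4)
    cv2.imwrite(f"pics/{out}.png",im[:,:,::-1])
E
python3 - <<'E'
from chk import *
d=dict(np.load("w2.npz"));c=cam(d,d);m=masks(d["pixels"])["white"]
for z,s in blobs(m,300,6000): print(z,s,back(c,z,.012)[0].round(4))
overlay("w2","o2",[(.6086,.1086,10.9)],.012,(110,210,410,520),6)
overlay("side_2","o2s",[(.6086,.1086,10.9)],.012,(170,235,270,350),9)
E
```

```text
[465.40718563  68.78742515] [448  30  57  70 668] [0.6152 0.2071 0.012 ]
[319.16003063 138.2974732 ] [ 295  112   50   55 2612] [0.4567 0.1349 0.012 ]
[443.37523629 161.71077505] [ 422  136   52   54 1058] [0.6022 0.1087 0.012 ]
[319.26992561 190.92454835] [296 177  46  49 941] [0.4572 0.0744 0.012 ]
[452.14126984 221.33703704] [ 428  198   50   48 1890] [0.621 0.037 0.012]
[456.11402439 274.60487805] [ 433  253   48   44 1640] [ 0.6345 -0.0336  0.012 ]
[468.38948995 316.80061824] [448 303  35  34 647] [ 0.6584 -0.0946  0.012 ]
```

View pics/o2.png

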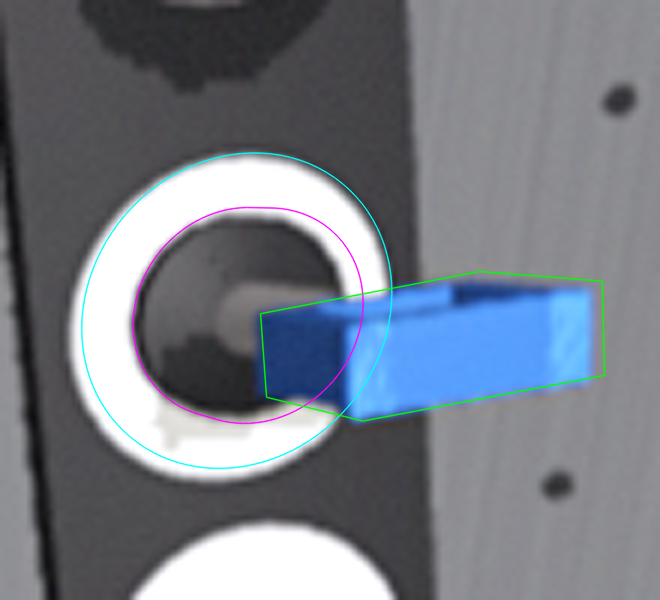

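View pics/o2s.png

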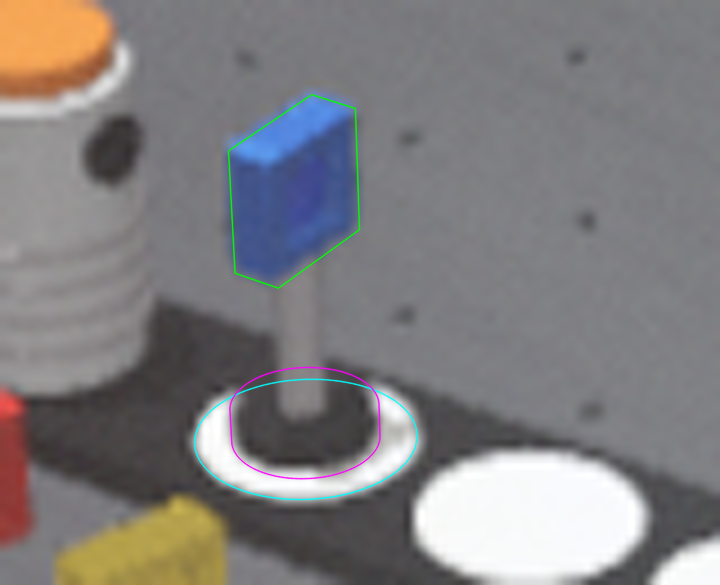

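Blue stands upright, about 1 mm from the centre of its spot in both views, and aligned with the rail. I'll do the other three the same way, with a look after each one.

```bash
python3 - <<'E'
from act import *
pick("red"); wshot("hr"); place(1)
pick("yellow"); wshot("hy"); shots("3")
cv2.imwrite("pics/h2.png",np.hstack([cv2.imread(f"pics/{t}.png")[150:420,180:450] for t in("hr","hy")]))
E
```

```text
closed 0.035328037692831 [0.4557 0.0614 0.0705] [-0.32  0.47  5.91]
lifted 0.035333364608090445 [ 0.17 -0.36 -1.63] 13.075
down True [0.6225 0.0378 0.0685] [-0.49 -1.37  5.82]
clock 17.0667
closed 0.035885901807241605 [ 0.4545 -0.0084  0.0705] [0.42 0.56 6.76]
lifted 0.03600732300331888 [-0.27  0.9  -1.02] 20.0917
```

View pics/h2.png

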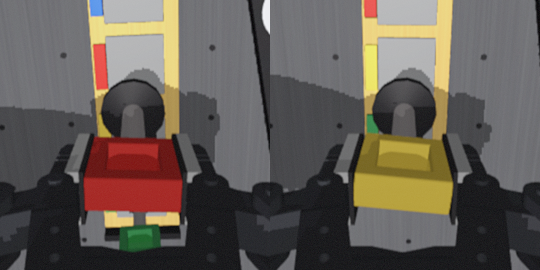

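View pics/side_3.png

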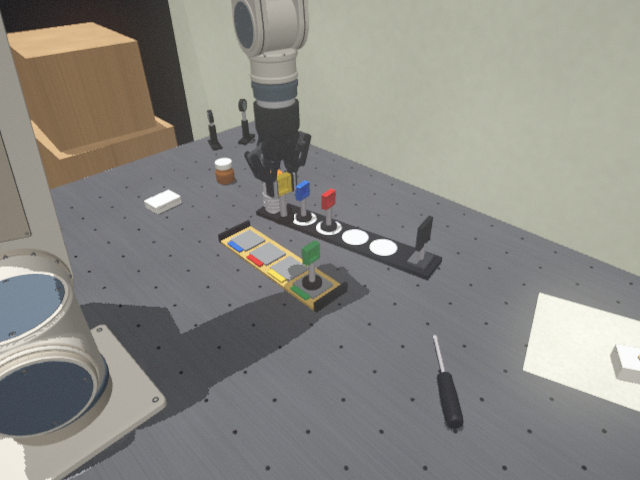

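```bash
python3 - <<'E'
from h import *
for tag,col in(("hb","blue"),("hr","red"),("hy","yellow")):
    d=dict(np.load(tag+".npz"));c=cam(d,d);ee=d["ee_pos"];Rm=Ro.from_quat(d["eef_rot"]).as_matrix();yaw=np.degrees(np.arctan2(Rm[1,1],Rm[0,1]))
    z0=ee[2]-.0565
    m=headmask(d["pixels"],col,proj(c,[ee[0],ee[1],z0+.076])[0])
    ys,xs=np.where(m)
    # bottom edge slope
    L,R=np.percentile(xs,15),np.percentile(xs,85);X=np.arange(int(L),int(R))
    b=[np.where(m[:,x])[0].max() for x in X];t=[np.where(m[:,x])[0].min() for x in X]
    f=fit([(c,m)],[ee[0]*1e3,ee[1]*1e3,yaw],z0)
    print(tag,m.sum(),"slopes deg",np.degrees(np.polyfit(X,b,1)[0]).round(2),np.degrees(np.polyfit(X,t,1)[0]).round(2),"fit d",(f[0]-[ee[0]*1e3,ee[1]*1e3,yaw]).round(2),f[1].round(3))
from chk import *
S=[(.6086,.1086),(.6221,.0378)]
overlay("side_3","o3s",[(*s,10.9) for s in S],.012,(170,240,285,355),9)
E
```

```text
hb 6821 slopes deg 1.18 1.32 fit d [-1.06 -0.1   0.23] 0.055
hr 6862 slopes deg 1.99 0.63 fit d [-0.98 -0.6   0.1 ] 0.048
hy 6749 slopes deg 5.46 6.08 fit d [-1.04 -0.04 -6.44] 0.068
```

View pics/o3s.png

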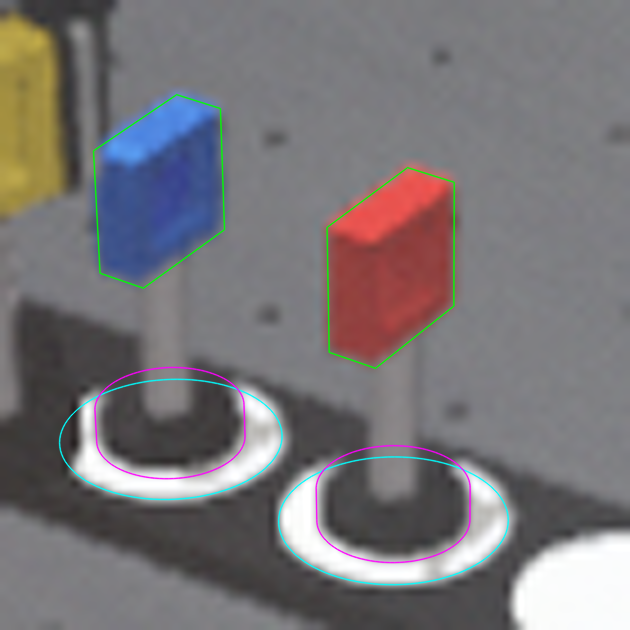

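Red is well placed. Yellow sits in the jaws turned by about −5.5° (the other two are near 0), so I'll correct for that when placing it.

```bash
sed -i 's/def place(i,dx=0,dy=0,zg=.0705):/def place(i,dx=0,dy=0,zg=.0705,da=0):/; s/q=quat(A)$/q=quat(A+np.radians(da))/' act.py
python3 - <<'E'
from act import *
place(2,da=5.6)
pick("green"); wshot("hg")
d=dict(np.load("hg.npz"));c=cam(d,d);ee=d["ee_pos"];z0=ee[2]-.0565
m=headmask(d["pixels"],"green",proj(c,[ee[0],ee[1],z0+.076])[0])
f=fit([(c,m)],[ee[0]*1e3,ee[1]*1e3,.5],z0);print(m.sum(),f[0]-[ee[0]*1e3,ee[1]*1e3,.5],f[1])
shots("4")
cv2.imwrite("pics/c4.png",np.hstack([cv2.imread("pics/hg.png")[150:420,180:450],cv2.resize(cv2.imread("pics/side_4.png")[150:285,250:460],None,fx=2,fy=2)]))
E
```

```text
down True [ 0.6361 -0.0331  0.0686] [-0.21 -1.06  5.02]
clock 24.2417
closed 0.03555446797952822 [ 0.4528 -0.0807  0.0705] [-0.11  1.23  6.12]
lifted 0.035803599501792946 [-0.11  0.51 -1.72] 27.3083
6802 [-0.85675286 -1.75737546  2.47354547] 0.06357308634236714
```

View pics/c4.png

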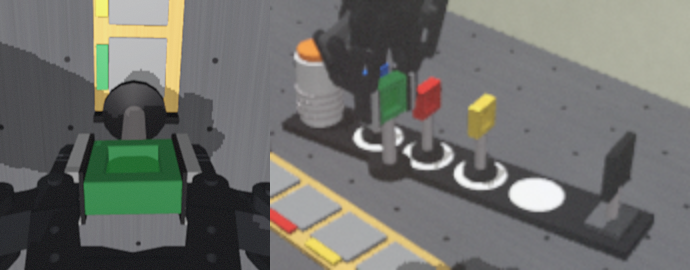

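```bash
python3 - <<'E'
from act import *
place(3,dx=-.0003,dy=.0013,da=-2.3)
manip.goto([.5,.02,.30],quat(A)); wshot("w5")
manip.goto([.3,.4,.3],quat(np.pi/3)); shots("5"); print(manip.get_obs()["clock"])
from chk import *
it=[(*s,10.9) for s in S]
overlay("side_5","o5s",it,.012,(170,265,280,410),6)
overlay("top_5","o5t",it,.012,(160,240,230,430),4)
overlay("w5","o5w",it,.012,(0,480,200,600),1.25)
E
```

```text
down True [ 0.6496 -0.1022  0.0685] [-0.06 -0.49  5.59]
clock 31.5417
34.3333
```

View pics/o5s.png

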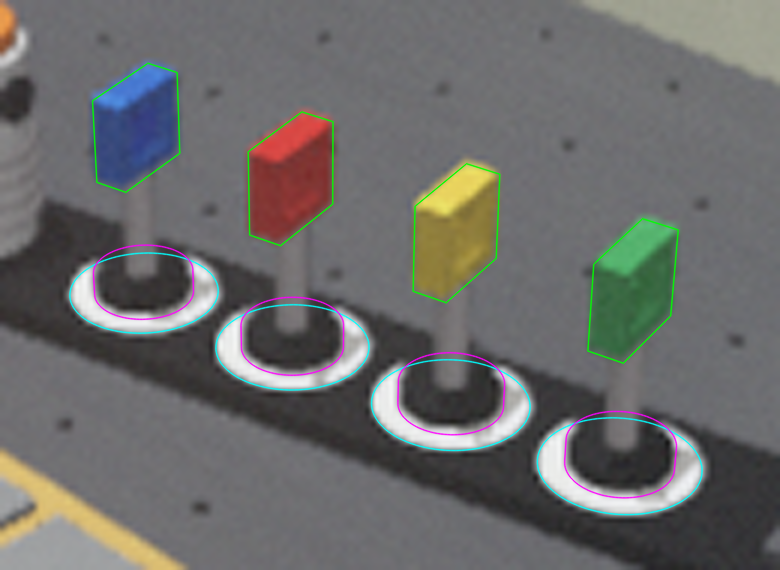

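View pics/o5t.png

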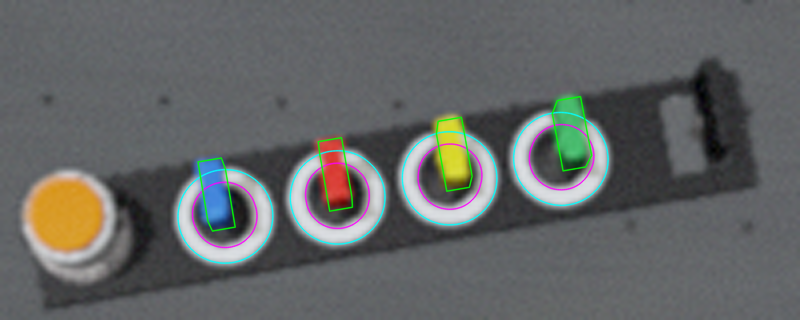

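View pics/o5w.png

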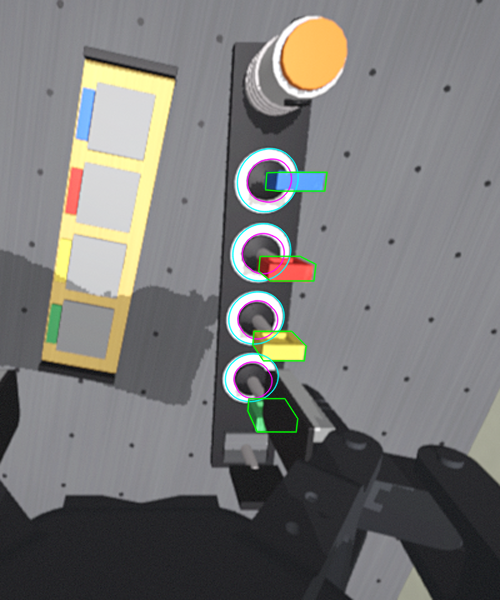

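View pics/top_5.png

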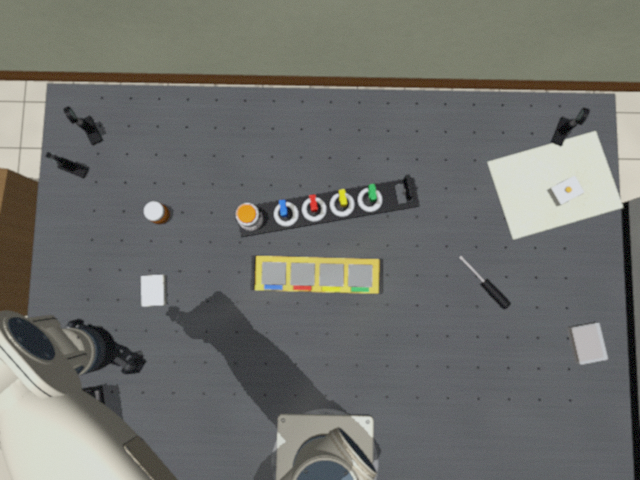

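All four stand upright, centred on their spots to within about 1 mm, and the jar, case and screwdriver haven't moved. A quick numeric check of the yaw before I hand in.

```bash
python3 - <<'E'
from act import *
for n in("top_5","side_5","w5"):
    d=dict(np.load(n+".npz"));c=cam(d,d if "ee_pos" in d else None)
    for i,col in enumerate(["blue","red","yellow","green"]):
        if n=="w5" and i==3: continue
        try:
            m=headmask(d["pixels"],col,proj(c,[*S[i],.088])[0])
            f=fit([(c,m)],[S[i][0]*1e3,S[i][1]*1e3,10.9],.012);print(n,col,m.sum(),(f[0]-[S[i][0]*1e3,S[i][1]*1e3,10.9]).round(2),f[1].round(3))
        except Exception as e: print(n,col,e)
E
```

```text
top_5 blue 121 [0.02 1.86 0.56] 0.183
top_5 red 121 [ 0.23 -0.11  3.58] 0.219
top_5 yellow 111 [-0.03  0.89  0.51] 0.281
top_5 green 121 [ 0.82  1.77 -8.26] 0.18
side_5 blue 213 [0.39 1.71 9.47] 0.122
side_5 red 222 [1.11 1.06 7.18] 0.103
side_5 yellow 82 [  9.93 -22.75  27.75] 3.171
side_5 green 190 [ 0.77  0.78 14.03] 0.264
w5 blue 718 [-1.52 -0.07 -0.81] 0.101
w5 red 784 [-1.01 -1.72 -3.62] 0.092
w5 yellow 348 [ -3.27   2.65 -13.25] 1.497
```

The readings for green's yaw disagree (top −8°, in-hand about 0°), so I'll take a closer wrist view of it.

```bash
python3 - <<'E'
from act import *
manip.goto([.6,-.02,.30],quat(A))
manip.goto([.62,-.17,.27],quat(A)); wshot("w6")
from chk import *
d=dict(np.load("w6.npz"));c=cam(d,d)
for i,col in enumerate(["blue","red","yellow","green"]):
    m=headmask(d["pixels"],col,proj(c,[*S[i],.088])[0])
    f=fit([(c,m)],[S[i][0]*1e3,S[i][1]*1e3,10.9],.012);print(col,m.sum(),(f[0]-[S[i][0]*1e3,S[i][1]*1e3,10.9]).round(2),f[1].round(3))
overlay("w6","o6w",[(*s,10.9) for s in S],.012,(0,400,180,480),1.5)
E
```

```text
Traceback (most recent call last):
  File "h.py", line 61, in headmask
    i=min((i for i in range(1,n) if st[i,4]>40),key=lambda i:np.hypot(*(ce[i]-guess)))
ValueError: min() iterable argument is empty
```

```bash
python3 - <<'E'
from act import *
from chk import *
d=dict(np.load("w6.npz"));c=cam(d,d)
for i,col in enumerate(["blue","red","yellow","green"]):
  try:
    m=headmask(d["pixels"],col,proj(c,[*S[i],.088])[0])
    f=fit([(c,m)],[S[i][0]*1e3,S[i][1]*1e3,10.9],.012);print(col,m.sum(),(f[0]-[S[i][0]*1e3,S[i][1]*1e3,10.9]).round(2),f[1].round(3))
  except ValueError: print(col,"none")
overlay("w6","o6w",[(*s,10.9) for s in S],.012,(0,400,180,480),1.5)
E
```

```text
blue none
red none
yellow 255 [-2.59 -9.97 21.04] 3.253
green 127 [-6.2  -1.83  1.81] 4.953
```

View pics/o6w.png

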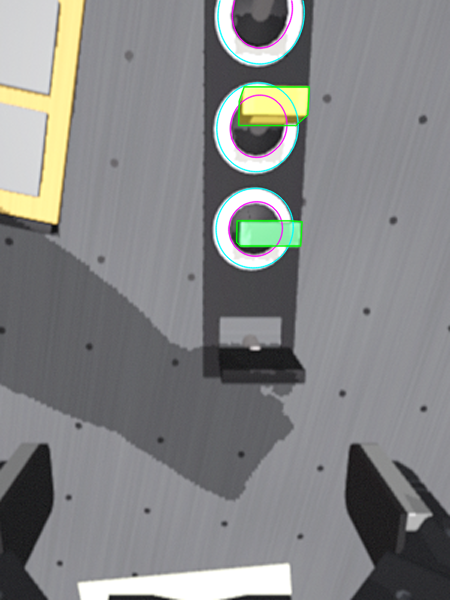

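The wrist view shows green and yellow square to the rail and centred on their spots, so I'm handing in.

```bash
python3 - <<'E'
from plant import manip
manip.pause(.3); o=manip.get_obs(); print(o["clock"],o["ft_force"].round(2)); print(manip.sign_off())
E
```

```text
37.3667 [ 0.48  0.53 -0.21]
the job is handed in; nothing more can be done
None
```

I moved all four filters to the rail, and the job is handed in at about 37 s of the 104 s allowed. From the lamp they stand blue, red, yellow, green, which is their left-to-right order on the rack.

**Position:** The last pictures show all four upright, with their bases centred on the white spots to about 1–2 mm. The jar, case and screwdriver look unmoved, and the gripper was clear of everything.

**Facing:** The close wrist view, judged by eye, shows yellow and green square to the rail. Blue was within about 1° of the rail in the top and wrist fits. I turned yellow by about 5.6° and green by about 2.3° when placing them, because they sat turned in the jaws.

**Checks that disagreed or failed:**
- **Green:** the coarse top-camera fit put it about 8° off; the close wrist view did not show this.
- **Red:** its facing was within about ±4°, but the top and wrist fits gave opposite signs.
- **Side camera:** its facing fits read 7–14° off for blue, red and green, but each filter covers only about 200 pixels there, so I did not rely on them.
- **Yellow, and the last wrist picture:** the side and first wrist fits for yellow failed on colour masking. So did the fits on the last wrist picture, which is why yellow and green were judged by eye there.

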